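# Set up the swivelling draw-plate stand and hold its frame upright

## Robot

A 7-joint arm with a two-finger parallel gripper is mounted at the origin on a cart in front of the work surface, level with it; the furniture and walls round the work are solid. World frame = base frame: x ahead of the robot, y to its left, z up, the work surface at z = 0. Lengths are in mm, angles in degrees, forces in N, time in s.
With the tool pointing down it reaches from about 425 to 950 mm from the base axis. Payload 4.7 kg.
Tool frame: the origin (TCP) lies between the finger pads, 19 mm behind the fingertips; this is the grasp point; z points along the fingers, y is the direction in which the jaws open and shut (so a half turn about z gives the same grasp; the last joint's range is limited). The gripper opens to 87 mm and grips with 3 to 60 N. Pads are 19 mm wide; open, the fingers measure 117 mm over their backs; the gripper's body (75 mm by 190 mm) begins 51 mm behind the grasp point.
Start: joints at [-71.385, 26.849, -2.785, 87.806, 1.381, 65.374, -4.715], TCP at [233.825, 633.225, 241.273] pointing down, gripper open.
Joint ranges: [-148.3, 148.3], [-19.14, 114.17], [-79.39, 73.82], [5.75, 140.21], [-59.74, 239.74], [12.07, 113.84], [-152.46, 152.46]. Speed limits (degrees/s): [147.25, 147.25, 180, 180, 180, 180, 180].

## Interface

Orientations are given as a 3x3 rotation matrix whose columns are the frame's x, y, z axes.
In Python, from plant import telemetry, get_image, camera_model, job gives the robot as it stands. The module is installed in compiled form; this text tells all that it offers.
- The arm moves only by the tool play_rows, never from a script. Its argument "motion" is a list of rows, each an object of numbers: "tx", "ty", "tz": the shift along the tool's x, y, z in cm; "rx", "ry", "rz": the turn, a rotation vector about the tool's x, y, z in degrees; "fingers": the opening, from -1 (shut) to 1 (fully open). In form: [{"tx": .., "ty": .., "tz": .., "rx": .., "ry": .., "rz": .., "fingers": ..}, ...]. A call has 1 to 20 rows; each row is the pose to reach, as a shift and turn from the pose commanded when the call began, along the tool's axes at that moment; what a row does not reach only later rows make up. A row lasts 1/8 s, in which the tool goes at most 62.5 mm and 10.7 degrees, less where a joint would pass 70% of its speed; a pose out of reach is approached as far as the arm can. A call with a gripper value outside its range is refused whole. The fingers move at their own pace and stop on an object; "grip_force" is the grip in N (left out, the last holds). Time passes only in rows, so rows that repeat a pose let the fingers close. It gives the time, the measured TCP pose, the force and the opening at its end, in the units of the state.
- telemetry.get_obs(): the state, without advancing time (a new reading comes with each control period).
- get_image(name): name is "side" or "top" or "wrist"; returns the picture (400x640x3 uint8, red, green, blue); there is no depth.
- camera_model(name): a dict with "fx", "fy", "cx", "cy" (pixels), "distortion" ([k1, k2, p1, p2, k3] as OpenCV has them; the pictures are not rectified), "rvec" (rotation vector, rad) and "tvec" (3), from world to camera coordinates, as OpenCV has them. Camera axes: x right, y down, z forward; pixel columns grow to the right and rows downward; lengths in mm; the calibration is good to about 2 mm. A picture is of the moment at which its call begins: read the wrist's pose just before it. camera_model takes no time and is no camera call; for the wrist camera it gives the pose at the moment of the call.
- job.sign_off(): hands the job in, once; it reports no verdict.
The state is a dict: "t": time; "joint_positions": joint angles; "qvel": joint speeds; "effort": joint torques, N m; "tool_pos": TCP position; "orientation": TCP orientation; "wrist_force": force on the tool from outside, world axes, zero at the start; "torque": the same for the moment, N m; "grip_width": opening from 0.0 (shut) to 1.0 (fully open).
Only numpy, scipy, OpenCV 4.12 (cv2) and the standard library are available. Lean on these libraries where they do the work, as an engineer would, in place of code of your own. Each camera call takes 0.05 s, during which the arm holds its last target. There are 200 camera calls.

## Task

The draw-plate stand on the bench is turned away and leaning back on its stop. Turn the frame clockwise (seen from above) on its swivel until the lug comes up against the bent stop bracket, then flip the kickstand leg forward over centre so that it stays down. Last, bring the frame upright, take hold of its handle and finish while still holding it there, so that it cannot tip back; leave the jar, the steel block and the pliers where they are.

Things in the scene. Friction and masses are not known exactly. Their poses are not given: they have to be found in the camera images.
- base: Fixed grey base plate of the stand, 170 x 210 x 10 mm, on the bench. Origin at bench level on the vertical swivel axis (the plate reaches x -85..85, y -125..85 mm). Its -x is the front. Its place and yaw vary. The bent stop bracket is at the back, x 59..83, y -10..-7 mm, 40 mm high. Beware: a motor hangs to the right at about (0.46, -0.34), 0.67 to 0.80 m over the bench.
- swivel (a joint): Turn of the swivel about the vertical axis through the base's origin, rad: 0 = lug against the bent bracket (frame faces the base's front), positive = counter-clockwise from above, up to 1.3; starts at 0.6 to 1.05. Dry friction about 0.2 N m; stays where it is left. The swivel carries frame and leg with it.
- frame: Portal of two 12 mm steel tubes with draw plate and cast block, 0.95 kg +-20 %. Origin on its hub pin, 62 mm over the bench on the swivel axis; z runs up the tubes, -x is its front, y along the pin. Tips freely about y: starts leaning 0.38 rad back (to +x) on its stop, could tip 0.5 forward; falls back from upright unless held (about 1 N at the handle).
- handle (a point): Centre of the frame's handle, a round dark bar of 16 mm diameter and 104 mm length along the frame's y, at the frame's (0, 0, 150) mm; axes as the frame's. Free on all sides for 40 mm below, except the two 12 mm tubes at y = +-32 mm.
- leg (a joint): Kickstand leg's turn about a parallel to the frame's y through the frame's (0, -56, 50) mm, rad: 0 = folded up (10 degrees behind the frame's z), grows swinging forward to its stop at 2.7 = down and forward, foot 4 mm over the base plate when the frame is upright. 0.12 kg; its weight keeps it folded, and past its top (0.55 with the frame leaning) drops it to the stop, where it stays.
- foot (a point): Middle of the leg's rubber foot bar, a round bar of 12 mm diameter, 44 mm long, parallel to the frame's y, sticking out from the leg's end away from the frame (to -y); it is 112 mm from the leg's axis, at y = -80 mm of the frame.
- flux_jar: Small white jar with blue lid, 53 x 51 x 58 mm, bystander; origin under its centre.
- bench_block: Square steel block, 64 x 64 x 22 mm, bystander; origin under its centre.
- pliers_flat: Pliers with red handles, 38 x 132 x 10 mm, lying on the bench, bystander; origin under the centre.

How it is judged:
By the outcome, as a careful person would: the job done as asked, in the order asked, and still so for the second after the job is handed in, while the arm keeps its last pose, push and grip.
It also fails if it takes over 58 s, if anything falls off the work surface, if the arm or the gripper's body presses on something with over 40 N, if the wrist force passes 120 N, or if a joint passes its speed limit or range.

## Working session

There is one attempt and no reset: what is moved stays moved. The work goes in short steps, Python scripts to look and compute and a tool call to move; the robot and the scene stay as the last step left them, time stands still between calls to the robot, and variables do not carry over. Pictures are saved under pics/ and viewed, about 8 in all and at most 12, crops included, and the job is handed in when it is done.

Besides the shell and the picture viewer there is one more tool, called after ">>>" by a JSON object that holds its "api" and its "payload". play_rows: Moves the arm, as the interface text tells. Its arguments: {"type":"object","properties":{"motion":{"type":"array","items":{"type":"object","properties":{"tx":{"type":"number"},"ty":{"type":"number"},"tz":{"type":"number"},"rx":{"type":"number"},"ry":{"type":"number"},"rz":{"type":"number"},"fingers":{"type":"number"}}}},"grip_force":{"type":"number"}},"required":["motion"]}

```bash
mkdir -p pics; cat > h.py <<'E'
import numpy as np, cv2
from plant import telemetry, get_image, camera_model, job
def snap(n,f,crop=None,s=1):
    im=get_image(n)[:,:,::-1]
    if crop: im=im[crop[1]:crop[3],crop[0]:crop[2]]
    if s!=1: im=cv2.resize(im,None,fx=s,fy=s,interpolation=cv2.INTER_CUBIC)
    cv2.imwrite('pics/'+f,im)
def cam(n):
    m=camera_model(n); K=np.array([[m['fx'],0,m['cx']],[0,m['fy'],m['cy']],[0,0,1.]])
    return K,np.array(m['distortion'],float),np.array(m['rvec'],float).ravel(),np.array(m['tvec'],float).ravel()
def proj(n,P):
    K,d,r,t=cam(n); return cv2.projectPoints(np.array(P,float).reshape(-1,3),r,t,K,d)[0][:,0]
def ray(n,uv):
    K,d,r,t=cam(n); p=cv2.undistortPoints(np.array(uv,float).reshape(-1,1,2),K,d)[:,0]
    R=cv2.Rodrigues(r)[0]; return -R.T@t,(R.T@np.c_[p,np.ones(len(p))].T).T
def atz(n,uv,z):
    c,D=ray(n,uv); return c+D*((z-c[2])/D[:,2])[:,None]
def tool():
    o=telemetry.get_obs(); return np.array(o['tool_pos'],float),np.array(o['orientation'],float).reshape(3,3),o
def to_tool(P):  # world -> current tool cm
    p,R,_=tool(); return (R.T@(np.array(P,float)-p))/10
E
python3 - <<'E'
from h import *
snap('top','top0.png');snap('side','side0.png')
for n in('top','side'): c,D=ray(n,[[320,200]]);print(n,c,D,cam(n)[0])
p,R,o=tool();print(p,R,o['t'],o['wrist_force'])
E
```

```text
top [ 469.40801144  116.355143   1085.57503825] [[ 0.11138152 -0.01267093 -0.99373779]] [[384.68404048   0.         319.62672672]
 [  0.         384.68404048 196.55405084]
 [  0.           0.           1.        ]]
side [ 506.63563547 1334.30500371  732.99135903] [[ 0.03362025 -0.8914301  -0.45231919]] [[450.90436661   0.         314.75038637]
 [  0.         450.90436661 193.08739996]
 [  0.           0.           1.        ]]
[233.70226258 632.71924896 240.30603969] [[-9.38081442e-01  3.46414417e-01 -5.08748399e-04]
 [ 3.46414775e-01  9.38079948e-01 -1.67792949e-03]
 [-1.04012294e-04 -1.75027247e-03 -9.99998463e-01]] 0.1 [-0.19093284 -0.48321984  0.07828281]
```

View pics/top0.png

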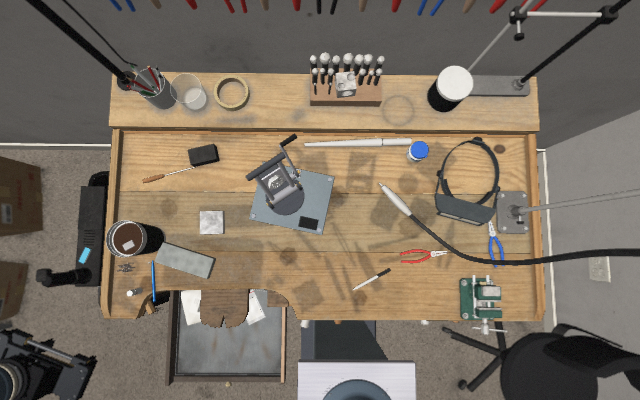

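View pics/side0.png

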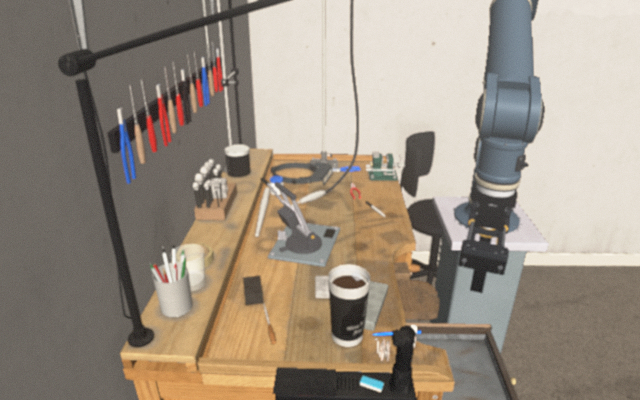

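Top view: base plate spans about (250,222)–(333,177), frame around (275,185), with the foot bar at (288,140). The jar is at (418,150), the block at (211,222) and the pliers at (420,256). I'll zoom in for a precise fit.

```bash
python3 - <<'E'
from h import *
a=get_image('top')[120:250,235:350,::-1];b=get_image('side')[165:275,255:355,::-1]
a=cv2.resize(a,(115*4,520),interpolation=cv2.INTER_CUBIC);b=cv2.resize(b,(330,363),interpolation=cv2.INTER_CUBIC)
b=cv2.copyMakeBorder(b,0,157,0,0,cv2.BORDER_CONSTANT)
cv2.imwrite('pics/z.png',np.hstack([a,b]))
print(atz('top',[[250,222],[333,177],[320,234]],10))
E
```

```text
[[526.28858215 297.245666    10.        ]
 [655.94908148  66.34179671  10.        ]
 [494.72986963 101.82560233  10.        ]]
```

View pics/z.png

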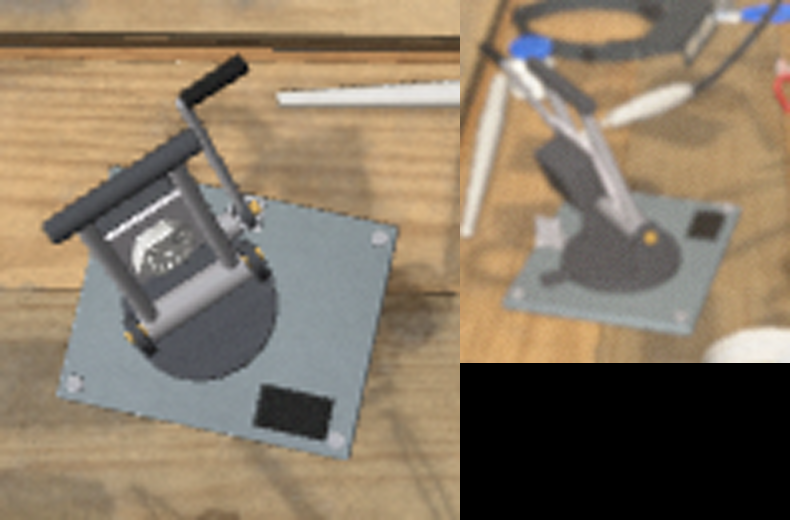

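```bash
cat >> h.py <<'E'
from scipy.spatial.transform import Rotation as Ro
from scipy.optimize import least_squares
def frame(b,s,tilt):
    Rb=Ro.from_euler('z',b[2]); Rf=Ro.from_euler('z',b[2]+s)*Ro.from_euler('y',tilt)
    return Rf,np.array([b[0],b[1],62.])
def fp(b,s,t,P): R,o=frame(b,s,t); return R.apply(np.atleast_2d(P))+o
def foot(b,s,t,leg,y=-80):
    # leg dir at 0: 10deg behind frame z
    a=np.radians(10)-leg
    return fp(b,s,t,[112*np.sin(a),y,50+112*np.cos(a)])
def bp(b,P): return Ro.from_euler('z',b[2]).apply(np.atleast_2d(P))+[b[0],b[1],0]
E
python3 - <<'E'
from h import *
c=lambda L:np.array(L)/4.+[235,120]-0.375
cor=c([[57,397],[399,228],[348,458],[112,165]]);ends=c([[50,237],[197,138]]) ;ft=c([[186,101],[243,63]])
PL=[[-85,85,10],[85,-125,10],[-85,-125,10],[85,85,10]]
def f(v):
    b=v[:3];s=v[3]
    q=np.vstack([bp(b,PL),fp(b,s,.38,[[0,52,150],[0,-52,150]]),foot(b,s,.38,0,-58),foot(b,s,.38,0,-102)])
    return (proj('top',q)-np.vstack([cor,ends,ft])).ravel()
r=least_squares(f,[600,190,-.2,.8]);print(r.x,r.fun.reshape(-1,2).round(1))
b=r.x[:3];s=r.x[3]
print('handle',fp(b,s,.38,[0,0,150]),'foot',foot(b,s,.38,0),'axes',frame(b,s,.38)[0].as_matrix())
print('side px handle ends',proj('side',fp(b,s,.38,[[0,52,150],[0,-52,150]])))
print('handle upright s=0',fp(b,0,0,[0,0,150]),np.degrees(b[2]))
E
```

```text
[ 6.00365797e+02  2.01209272e+02 -2.03710730e-01  8.17924444e-01] [[-0.4  0.2]
 [ 0.3 -0.4]
 [ 0.5  0.9]
 [-0.2 -0.2]
 [-0.4  0.1]
 [-0.   0. ]
 [-0.5  0.1]
 [ 0.8 -0.8]]
handle [[645.83472162 233.27438929 201.29969534]] foot [[709.8218635  180.50669288 203.64963636]] axes [[ 7.58929674e-01 -5.76316126e-01  3.03126166e-01]
 [ 5.35204405e-01  8.17226849e-01  2.13767448e-01]
 [-3.70920469e-01 -1.38777878e-17  9.28664636e-01]]
side px handle ends [[293.71695215 197.75346458]
 [275.18436892 183.89708952]]
handle upright s=0 [[600.36579666 201.20927207 212.        ]] -11.671765098275255
```

```bash
cat >> h.py <<'E'
B=np.array([600.4,201.2,-0.2037]);S0=.818
def rel(P,yaw): # rows for tool-down target P with tool y at yaw (deg)
    p,R,_=tool(); y=np.degrees(np.arctan2(R[1,1],R[0,1])); d=R.T@(np.array(P,float).ravel()-p)/10
    return dict(tx=d[0].round(2),ty=d[1].round(2),tz=d[2].round(2),rz=round((y-yaw+90)%180-90,1))
E
python3 - <<'E'
from h import *
h=fp(B,S0,.38,[0,0,150])[0]
print(rel(h+[0,0,110],35.2),rel(h,35.2))
E
```

```text
{'tx': np.float64(-52.51), 'ty': np.float64(-23.22), 'tz': np.float64(-7.04), 'rz': np.float64(34.5)} {'tx': np.float64(-52.51), 'ty': np.float64(-23.21), 'tz': np.float64(3.96), 'rz': np.float64(34.5)}
```

>>> {"api": "play_rows", "payload": {"motion": [{"tx": 0, "ty": 0, "tz": -5, "rz": 0, "fingers": 1}, {"tx": -5, "ty": -2.2, "tz": -7, "rz": 5, "fingers": 1}, {"tx": -10, "ty": -4.4, "tz": -7, "rz": 10, "fingers": 1}, {"tx": -15, "ty": -6.6, "tz": -7, "rz": 15, "fingers": 1}, {"tx": -20, "ty": -8.8, "tz": -7, "rz": 20, "fingers": 1}, {"tx": -25, "ty": -11, "tz": -7, "rz": 25, "fingers": 1}, {"tx": -30, "ty": -13.2, "tz": -7, "rz": 30, "fingers": 1}, {"tx": -35, "ty": -15.4, "tz": -7, "rz": 34.5, "fingers": 1}, {"tx": -40, "ty": -17.6, "tz": -7, "rz": 34.5, "fingers": 1}, {"tx": -45, "ty": -19.9, "tz": -7, "rz": 34.5, "fingers": 1}, {"tx": -50, "ty": -22.1, "tz": -7, "rz": 34.5, "fingers": 1}, {"tx": -52.5, "ty": -23.2, "tz": -7, "rz": 34.5, "fingers": 1}, {"tx": -52.5, "ty": -23.2, "tz": -7, "rz": 34.5, "fingers": 1}, {"tx": -52.5, "ty": -23.2, "tz": -7, "rz": 34.5, "fingers": 1}]}}

```text
validation failed for argument at $.mo...
```

```bash
python3 - <<'E'
from h import *
h=fp(B,S0,.38,[0,0,150])[0]
p,R,o=tool();print(p,o['t'],o['joint_positions'])
print(rel(h+[0,0,20],35.2),rel(h,35.2))
print(proj('wrist',fp(B,S0,.38,[[0,52,150],[0,-52,150]])),proj('wrist',foot(B,S0,.38,0,-58)),proj('wrist',foot(B,S0,.38,0,-102)))
snap('wrist','w1.png')
E
```

```text
[233.7237733  632.9181285  240.59099898] 0.2 [-71.38598625  26.88232399  -2.78337615  87.84458457   1.37994321
  65.37303552  -4.71631879]
{'tx': np.float64(-52.51), 'ty': np.float64(-23.21), 'tz': np.float64(1.96), 'rz': np.float64(34.5)} {'tx': np.float64(-52.51), 'ty': np.float64(-23.21), 'tz': np.float64(3.96), 'rz': np.float64(34.5)}
[[134.74803805 643.09472489]
 [105.46481658 665.44743554]] [[119.50823188 674.52429485]] [[108.81460282 681.20995505]]
```

View pics/w1.png

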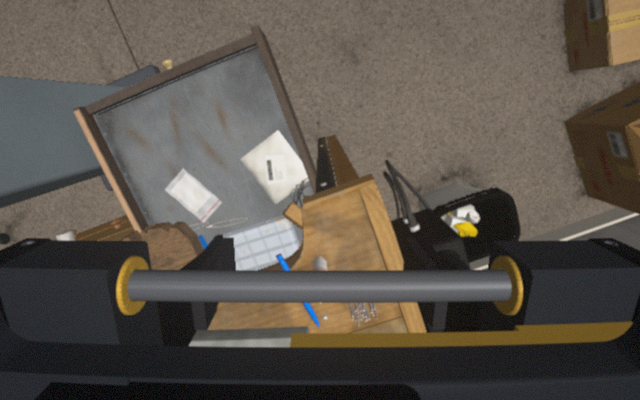

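The move was refused, so the arm is still at the start; the wrist picture shows only the fingers and the bench's left end. I'll resend with every field filled in.

>>> {"api": "play_rows", "payload": {"grip_force": 25, "motion": [{"tx": 0.0, "ty": 0.0, "tz": -5.0, "rx": 0.0, "ry": 0.0, "rz": 0.0, "fingers": 1.0}, {"tx": -5.0, "ty": -2.2, "tz": -7.0, "rx": 0.0, "ry": 0.0, "rz": 5.0, "fingers": 1.0}, {"tx": -10.0, "ty": -4.4, "tz": -7.0, "rx": 0.0, "ry": 0.0, "rz": 10.0, "fingers": 1.0}]}}

```text
t: 0.62
tool_pos: [313.3, 557.6, 313.6]
orientation: [[-0.863, 0.505, 0.002], [0.505, 0.863, 0.004], [0.0, 0.005, -1.0]]
wrist_force: [0.6, -0.7, -0.5]
grip_width: 0.996
```

```bash
python3 - <<'E'
from h import *
h=fp(B,S0,.38,[0,0,150])[0]
print(rel(h+[0,0,110],35.2),rel(h+[0,0,45],35.2),rel(h,35.2))
E
```

```text
{'tx': np.float64(-45.08), 'ty': np.float64(-11.2), 'tz': np.float64(0.16), 'rz': np.float64(24.5)} {'tx': np.float64(-45.08), 'ty': np.float64(-11.23), 'tz': np.float64(6.66), 'rz': np.float64(24.5)} {'tx': np.float64(-45.09), 'ty': np.float64(-11.25), 'tz': np.float64(11.16), 'rz': np.float64(24.5)}
```

>>> {"api": "play_rows", "payload": {"motion": [{"tx": -5.6, "ty": -1.4, "tz": 0.0, "rx": 0.0, "ry": 0.0, "rz": 4.0, "fingers": 1.0}, {"tx": -11.2, "ty": -2.8, "tz": 0.0, "rx": 0.0, "ry": 0.0, "rz": 8.0, "fingers": 1.0}, {"tx": -16.8, "ty": -4.2, "tz": 0.0, "rx": 0.0, "ry": 0.0, "rz": 12.0, "fingers": 1.0}, {"tx": -22.4, "ty": -5.6, "tz": 0.0, "rx": 0.0, "ry": 0.0, "rz": 16.0, "fingers": 1.0}, {"tx": -28.0, "ty": -7.0, "tz": 0.0, "rx": 0.0, "ry": 0.0, "rz": 20.0, "fingers": 1.0}, {"tx": -33.6, "ty": -8.4, "tz": 0.0, "rx": 0.0, "ry": 0.0, "rz": 24.5, "fingers": 1.0}, {"tx": -39.2, "ty": -9.8, "tz": 0.0, "rx": 0.0, "ry": 0.0, "rz": 24.5, "fingers": 1.0}, {"tx": -43.0, "ty": -10.7, "tz": 0.0, "rx": 0.0, "ry": 0.0, "rz": 24.5, "fingers": 1.0}, {"tx": -45.1, "ty": -11.2, "tz": 0.0, "rx": 0.0, "ry": 0.0, "rz": 24.5, "fingers": 1.0}, {"tx": -45.1, "ty": -11.2, "tz": 3.5, "rx": 0.0, "ry": 0.0, "rz": 24.5, "fingers": 1.0}, {"tx": -45.1, "ty": -11.2, "tz": 6.6, "rx": 0.0, "ry": 0.0, "rz": 24.5, "fingers": 1.0}, {"tx": -45.1, "ty": -11.2, "tz": 6.6, "rx": 0.0, "ry": 0.0, "rz": 24.5, "fingers": 1.0}]}}

```text
t: 2.12
tool_pos: [643.2, 234.2, 242.4]
orientation: [[-0.578, 0.816, -0.006], [0.816, 0.578, -0.001], [0.002, -0.006, -1.0]]
wrist_force: [-0.6, 0.1, 0.3]
grip_width: 1.0
```

```bash
python3 - <<'E'
from h import *
h=fp(B,S0,.38,[0,0,150])[0]
print(rel(h,35.2))
im=get_image('wrist')[:,:,::-1].copy()
for q in (proj('wrist',fp(B,S0,.38,[[0,52,150],[0,-52,150],[0,0,150]])),proj('wrist',foot(B,S0,.38,0,-58)),proj('wrist',foot(B,S0,.38,0,-102))):
    for u in q: print(u); cv2.circle(im,(int(u[0]),int(u[1])),4,(0,255,0),-1)
cv2.imwrite('pics/w2.png',im)
E
```

```text
{'tx': np.float64(-0.24), 'ty': np.float64(0.19), 'tz': np.float64(4.11), 'rz': np.float64(0.1)}
[319.58632426 151.65177334]
[319.12097331 318.41991096]
[319.33763559 241.16423597]
[354.07043249 328.89783287]
[351.80876758 384.97580687]
```

View pics/w2.png

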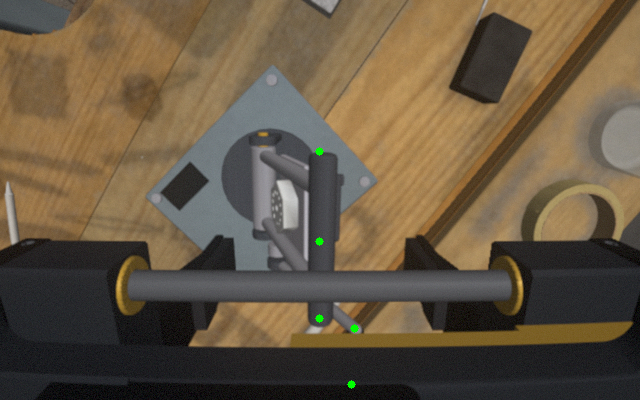

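The projected model (green) lies on the handle, which runs down column 320 from row 152 to 322, so the fit is good. Next I'll descend and grip.

>>> {"api": "play_rows", "payload": {"grip_force": 25, "motion": [{"tx": -0.2, "ty": 0.2, "tz": 2.0, "rx": 0.0, "ry": 0.0, "rz": 0.0, "fingers": 1.0}, {"tx": -0.2, "ty": 0.2, "tz": 4.0, "rx": 0.0, "ry": 0.0, "rz": 0.0, "fingers": 1.0}, {"tx": -0.2, "ty": 0.2, "tz": 4.0, "rx": 0.0, "ry": 0.0, "rz": 0.0, "fingers": -1.0}, {"tx": -0.2, "ty": 0.2, "tz": 4.0, "rx": 0.0, "ry": 0.0, "rz": 0.0, "fingers": -1.0}, {"tx": -0.2, "ty": 0.2, "tz": 4.0, "rx": 0.0, "ry": 0.0, "rz": 0.0, "fingers": -1.0}, {"tx": -0.2, "ty": 0.2, "tz": 4.0, "rx": 0.0, "ry": 0.0, "rz": 0.0, "fingers": -1.0}, {"tx": -0.2, "ty": 0.2, "tz": 4.0, "rx": 0.0, "ry": 0.0, "rz": 0.0, "fingers": -1.0}, {"tx": -0.2, "ty": 0.2, "tz": 4.0, "rx": 0.0, "ry": 0.0, "rz": 0.0, "fingers": -1.0}, {"tx": -0.2, "ty": 0.2, "tz": 4.0, "rx": 0.0, "ry": 0.0, "rz": 0.0, "fingers": -1.0}, {"tx": -0.2, "ty": 0.2, "tz": 4.0, "rx": 0.0, "ry": 0.0, "rz": 0.0, "fingers": -1.0}]}}

```text
t: 3.42
tool_pos: [646.4, 231.4, 205.0]
orientation: [[-0.577, 0.817, -0.005], [0.817, 0.577, -0.003], [0.001, -0.006, -1.0]]
wrist_force: [-6.7, -2.5, 8.3]
grip_width: 0.176
```

```bash
python3 - <<'E'
from h import *
p,R,o=tool();print(p,o['grip_width']*87,o['wrist_force'],o['torque'],o['joint_positions'])
h=fp(B,S0,.38,[0,0,150])[0]
for s in np.linspace(S0,0,7): r=rel(fp(B,s,.38,[0,0,150])[0],np.degrees(B[2]+s)); print(round(s,3),[float(x) for x in r.values()])
E
```

```text
[646.4172809  231.37201007 205.04431656] 15.271090197641925 [-6.67146448 -2.47502929  8.3284908 ] [-0.52285117  1.28173111 -0.08077741] [-32.57658128  30.00677863  13.83196047  88.8263284   -7.70959025
  62.44931746  18.29025788]
0.818 [0.19, 0.07, 0.37, 0.0]
0.682 [-0.57, 0.01, 0.37, 7.8]
0.545 [-1.31, -0.14, 0.37, 15.6]
0.409 [-2.03, -0.39, 0.37, 23.4]
0.273 [-2.7, -0.74, 0.38, 31.3]
0.136 [-3.32, -1.18, 0.38, 39.1]
0.0 [-3.87, -1.69, 0.38, 46.9]
```

>>> {"api": "play_rows", "payload": {"grip_force": 25, "motion": [{"tx": 0.0, "ty": 0.0, "tz": -0.2, "rx": 0.0, "ry": 0.0, "rz": 0.0, "fingers": -1.0}, {"tx": -0.39, "ty": -0.01, "tz": -0.2, "rx": 0.0, "ry": 0.0, "rz": 4.0, "fingers": -1.0}, {"tx": -0.77, "ty": -0.05, "tz": -0.2, "rx": 0.0, "ry": 0.0, "rz": 8.0, "fingers": -1.0}, {"tx": -1.16, "ty": -0.12, "tz": -0.2, "rx": 0.0, "ry": 0.0, "rz": 12.0, "fingers": -1.0}, {"tx": -1.53, "ty": -0.22, "tz": -0.2, "rx": 0.0, "ry": 0.0, "rz": 16.0, "fingers": -1.0}, {"tx": -1.9, "ty": -0.34, "tz": -0.2, "rx": 0.0, "ry": 0.0, "rz": 20.0, "fingers": -1.0}, {"tx": -2.26, "ty": -0.48, "tz": -0.2, "rx": 0.0, "ry": 0.0, "rz": 24.0, "fingers": -1.0}, {"tx": -2.61, "ty": -0.65, "tz": -0.2, "rx": 0.0, "ry": 0.0, "rz": 28.0, "fingers": -1.0}, {"tx": -2.95, "ty": -0.84, "tz": -0.2, "rx": 0.0, "ry": 0.0, "rz": 32.0, "fingers": -1.0}, {"tx": -3.27, "ty": -1.06, "tz": -0.2, "rx": 0.0, "ry": 0.0, "rz": 36.0, "fingers": -1.0}, {"tx": -3.57, "ty": -1.3, "tz": -0.2, "rx": 0.0, "ry": 0.0, "rz": 40.0, "fingers": -1.0}, {"tx": -3.72, "ty": -1.43, "tz": -0.2, "rx": 0.0, "ry": 0.0, "rz": 42.0, "fingers": -1.0}, {"tx": -3.86, "ty": -1.56, "tz": -0.2, "rx": 0.0, "ry": 0.0, "rz": 44.0, "fingers": -1.0}, {"tx": -3.86, "ty": -1.56, "tz": -0.2, "rx": 0.0, "ry": 0.0, "rz": 44.0, "fingers": -1.0}, {"tx": -3.86, "ty": -1.56, "tz": -0.2, "rx": 0.0, "ry": 0.0, "rz": 44.0, "fingers": -1.0}]}}

```text
t: 5.3
tool_pos: [654.5, 191.9, 205.2]
orientation: [[0.151, 0.988, -0.009], [0.989, -0.151, -0.002], [-0.003, -0.008, -1.0]]
wrist_force: [-6.9, -1.5, -2.4]
grip_width: 0.17
```

```bash
cat > q.py <<'E'
from h import *
p,R,o=tool();print(o['t'],p.round(1),'yaw',np.degrees(np.arctan2(R[1,1],R[0,1])).round(1),'F',np.round(o['wrist_force'],1),'M',np.round(o['torque'],2),o['grip_width']*87)
d=p[:2]-B[:2];print('az-of-handle -> s deg',np.degrees(np.arctan2(d[1],d[0])-B[2]).round(1),np.hypot(*d).round(1))
E
python3 q.py
```

```text
5.3 [654.5 191.9 205.2] yaw -8.7 F [-6.9 -1.5 -2.4] M [-0.41  1.47  0.27] 14.771354676827816
az-of-handle -> s deg 1.9 54.9
```

>>> {"api": "play_rows", "payload": {"grip_force": 25, "motion": [{"tx": -0.1, "ty": 0.0, "tz": 0.0, "rx": 0.0, "ry": 0.0, "rz": 1.0, "fingers": -1.0}, {"tx": -0.19, "ty": 0.0, "tz": 0.0, "rx": 0.0, "ry": 0.0, "rz": 2.0, "fingers": -1.0}, {"tx": -0.29, "ty": 0.0, "tz": 0.0, "rx": 0.0, "ry": 0.0, "rz": 3.0, "fingers": -1.0}, {"tx": -0.39, "ty": 0.0, "tz": 0.0, "rx": 0.0, "ry": 0.0, "rz": 4.0, "fingers": -1.0}, {"tx": -0.48, "ty": 0.0, "tz": 0.0, "rx": 0.0, "ry": 0.0, "rz": 5.0, "fingers": -1.0}, {"tx": -0.48, "ty": 0.0, "tz": 0.0, "rx": 0.0, "ry": 0.0, "rz": 5.0, "fingers": -1.0}, {"tx": -0.48, "ty": 0.0, "tz": 0.0, "rx": 0.0, "ry": 0.0, "rz": 5.0, "fingers": -1.0}]}}

```text
t: 6.18
tool_pos: [653.7, 188.1, 205.2]
orientation: [[0.235, 0.972, -0.009], [0.972, -0.235, -0.001], [-0.003, -0.008, -1.0]]
wrist_force: [-6.1, -0.5, -2.5]
grip_width: 0.174
```

```bash
python3 q.py
```

```text
6.175 [653.7 188.1 205.2] yaw -13.6 F [-6.1 -0.5 -2.5] M [-0.15  1.47  0.51] 15.151431655846455
az-of-handle -> s deg -2.1 54.9
```

>>> {"api": "play_rows", "payload": {"grip_force": 25, "motion": [{"tx": -0.1, "ty": 0.0, "tz": 0.0, "rx": 0.0, "ry": 0.0, "rz": 1.0, "fingers": -1.0}, {"tx": -0.2, "ty": 0.0, "tz": 0.0, "rx": 0.0, "ry": 0.0, "rz": 2.0, "fingers": -1.0}, {"tx": -0.35, "ty": 0.0, "tz": 0.0, "rx": 0.0, "ry": 0.0, "rz": 3.0, "fingers": -1.0}, {"tx": -0.35, "ty": 0.0, "tz": 0.0, "rx": 0.0, "ry": 0.0, "rz": 3.0, "fingers": -1.0}]}}

```text
t: 6.68
tool_pos: [653.5, 187.6, 205.2]
orientation: [[0.284, 0.959, -0.006], [0.959, -0.284, 0.003], [0.001, -0.006, -1.0]]
wrist_force: [-4.2, 3.8, -4.4]
grip_width: 0.178
```

```bash
python3 q.py; python3 - <<'E'
from h import *
a=get_image('top')[110:250,235:350,::-1]
cv2.imwrite('pics/t2.png',cv2.resize(a,None,fx=4,fy=4,interpolation=cv2.INTER_CUBIC))
E
```

```text
6.675 [653.5 187.6 205.2] yaw -16.5 F [-4.2  3.8 -4.4] M [0.65 0.9  0.57] 15.445559657487031
az-of-handle -> s deg -2.6 54.9
```

View pics/t2.png

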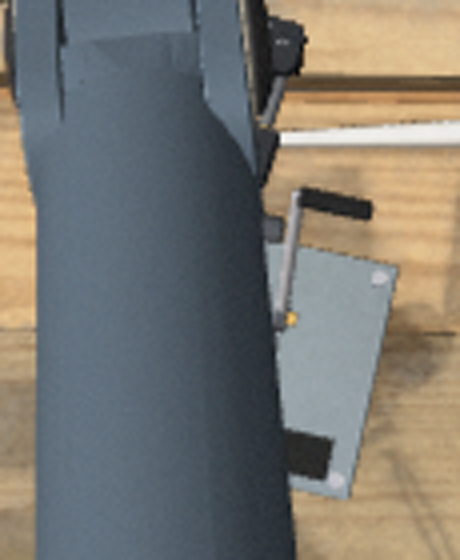

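The handle stopped advancing (0.5 mm of 3.5 mm commanded) and Fy rose to +3.8 N. The foot bar at crop (300,195)–(372,210) slopes 11.8°, which matches the base yaw of 11.7°, so the lug is on its stop. I'll release and go up.

>>> {"api": "play_rows", "payload": {"motion": [{"tx": 0.2, "ty": 0.0, "tz": 0.0, "rx": 0.0, "ry": 0.0, "rz": -2.0, "fingers": -1.0}, {"tx": 0.2, "ty": 0.0, "tz": 0.0, "rx": 0.0, "ry": 0.0, "rz": -2.0, "fingers": 1.0}, {"tx": 0.2, "ty": 0.0, "tz": 0.0, "rx": 0.0, "ry": 0.0, "rz": -2.0, "fingers": 1.0}, {"tx": 0.2, "ty": 0.0, "tz": 0.0, "rx": 0.0, "ry": 0.0, "rz": -2.0, "fingers": 1.0}, {"tx": 0.2, "ty": 0.0, "tz": -1.0, "rx": 0.0, "ry": 0.0, "rz": -2.0, "fingers": 1.0}, {"tx": 0.2, "ty": 0.0, "tz": -4.0, "rx": 0.0, "ry": 0.0, "rz": -2.0, "fingers": 1.0}, {"tx": 0.2, "ty": 0.0, "tz": -8.0, "rx": 0.0, "ry": 0.0, "rz": -2.0, "fingers": 0.0}, {"tx": 0.2, "ty": 0.0, "tz": -8.0, "rx": 0.0, "ry": 0.0, "rz": -2.0, "fingers": -1.0}, {"tx": 0.2, "ty": 0.0, "tz": -8.0, "rx": 0.0, "ry": 0.0, "rz": -2.0, "fingers": -1.0}]}}

```text
t: 7.85
tool_pos: [656.7, 185.9, 287.5]
orientation: [[0.255, 0.967, 0.0], [0.967, -0.255, 0.0], [0.0, 0.0, -1.0]]
wrist_force: [0.4, -0.1, -0.5]
grip_width: 0.492
```

```bash
python3 q.py; python3 - <<'E'
from h import *
f=foot(B,0,.38,0,-88)[0];ex=np.array([np.cos(B[2]),np.sin(B[2]),0]);y=np.degrees(B[2])
print(f)
u=np.array([[300,195],[372,210]])/4+[234.6,109.6];print(proj('top',np.vstack([foot(B,0,.38,0,-58),foot(B,0,.38,0,-102)]))-u)
for n,P in dict(above=[*(f+ex*40)[:2],285],down=f+ex*40+[0,0,3],end=f+ex*(-84+21)+[0,0,3]).items(): print(n,[float(x) for x in rel(P,y).values()])
E
```

```text
7.85 [656.7 185.9 287.5] yaw -14.8 F [ 0.4 -0.1 -0.5] M [-0.08  0.11  0.01] 42.83578816387762
az-of-handle -> s deg -3.5 58.4
[658.51459043  99.33773156 203.64963636]
[[0.64979697 0.57601519]
 [1.06351312 0.77390273]]
above [-8.11, 6.38, 0.25, -3.1]
down [-8.11, 6.37, 8.08, -3.1]
end [-8.67, -3.91, 8.08, -3.1]
```

>>> {"api": "play_rows", "payload": {"grip_force": 20, "motion": [{"tx": -3.0, "ty": 3.0, "tz": 0.0, "rx": 0.0, "ry": 0.0, "rz": -1.0, "fingers": -1.0}, {"tx": -6.0, "ty": 6.4, "tz": 0.0, "rx": 0.0, "ry": 0.0, "rz": -3.0, "fingers": -1.0}, {"tx": -8.1, "ty": 6.4, "tz": 0.0, "rx": 0.0, "ry": 0.0, "rz": -3.0, "fingers": -1.0}, {"tx": -8.1, "ty": 6.4, "tz": 0.0, "rx": 0.0, "ry": 0.0, "rz": -3.0, "fingers": -1.0}, {"tx": -8.1, "ty": 6.4, "tz": 3.0, "rx": 0.0, "ry": 0.0, "rz": -3.0, "fingers": -1.0}, {"tx": -8.1, "ty": 6.4, "tz": 6.0, "rx": 0.0, "ry": 0.0, "rz": -3.0, "fingers": -1.0}, {"tx": -8.1, "ty": 6.4, "tz": 8.0, "rx": 0.0, "ry": 0.0, "rz": -3.0, "fingers": -1.0}, {"tx": -8.1, "ty": 6.4, "tz": 8.0, "rx": 0.0, "ry": 0.0, "rz": -3.0, "fingers": -1.0}]}}

```text
t: 8.85
tool_pos: [696.7, 93.0, 205.4]
orientation: [[0.202, 0.979, -0.004], [0.979, -0.202, 0.0], [-0.0, -0.004, -1.0]]
wrist_force: [-0.7, 0.9, -0.0]
grip_width: 0.005
```

```bash
python3 q.py; python3 - <<'E'
from h import *
f=foot(B,0,.38,0,-88)[0];ex=np.array([np.cos(B[2]),np.sin(B[2]),0]);y=np.degrees(B[2])
for d in (0,-63,-75): print([float(x) for x in rel(f+ex*d+[0,0,3],y).values()])
w=get_image('wrist')[:,:,::-1];t=get_image('side')[150:290,230:350,::-1]
cv2.imwrite('pics/f1.png',np.hstack([cv2.resize(w,(480,300)),cv2.resize(t,(257,300))]))
E
```

```text
8.85 [696.7  93.  205.4] yaw -11.7 F [-0.7  0.9 -0. ] M [-0.08  0.07  0.01] 0.4723215754790038
az-of-handle -> s deg -36.7 144.9
[-0.15, -3.87, -0.11, 0.0]
[-0.15, -10.17, -0.09, 0.0]
[-0.15, -11.37, -0.08, 0.0]
```

View pics/f1.png

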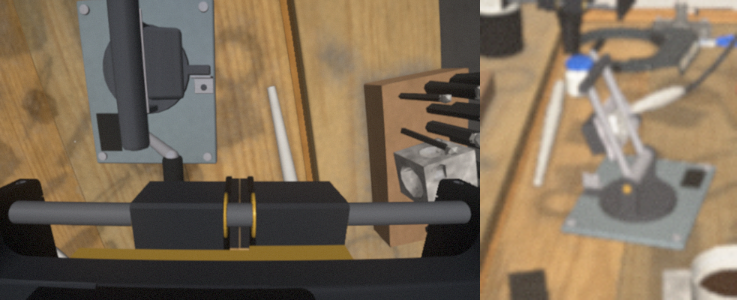

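The wrist view shows the lug at the bracket (200,75) and the foot bar at (172,165), ahead of the closed fingers. Now I'll push it forward.

>>> {"api": "play_rows", "payload": {"motion": [{"tx": -0.1, "ty": -1.5, "tz": 0.0, "rx": 0.0, "ry": 0.0, "rz": 0.0, "fingers": -1.0}, {"tx": -0.1, "ty": -2.3, "tz": 0.0, "rx": 0.0, "ry": 0.0, "rz": 0.0, "fingers": -1.0}, {"tx": -0.1, "ty": -3.1, "tz": 0.0, "rx": 0.0, "ry": 0.0, "rz": 0.0, "fingers": -1.0}, {"tx": -0.1, "ty": -3.9, "tz": 0.0, "rx": 0.0, "ry": 0.0, "rz": 0.0, "fingers": -1.0}, {"tx": -0.1, "ty": -4.7, "tz": 0.0, "rx": 0.0, "ry": 0.0, "rz": 0.0, "fingers": -1.0}, {"tx": -0.1, "ty": -5.5, "tz": 0.0, "rx": 0.0, "ry": 0.0, "rz": 0.0, "fingers": -1.0}, {"tx": -0.1, "ty": -6.3, "tz": 0.0, "rx": 0.0, "ry": 0.0, "rz": 0.0, "fingers": -1.0}, {"tx": -0.1, "ty": -7.1, "tz": 0.0, "rx": 0.0, "ry": 0.0, "rz": 0.0, "fingers": -1.0}, {"tx": -0.1, "ty": -7.9, "tz": 0.0, "rx": 0.0, "ry": 0.0, "rz": 0.0, "fingers": -1.0}, {"tx": -0.1, "ty": -8.7, "tz": 0.0, "rx": 0.0, "ry": 0.0, "rz": 0.0, "fingers": -1.0}, {"tx": -0.1, "ty": -9.5, "tz": 0.0, "rx": 0.0, "ry": 0.0, "rz": 0.0, "fingers": -1.0}, {"tx": -0.1, "ty": -10.3, "tz": 0.0, "rx": 0.0, "ry": 0.0, "rz": 0.0, "fingers": -1.0}, {"tx": -0.1, "ty": -11.0, "tz": 0.0, "rx": 0.0, "ry": 0.0, "rz": 0.0, "fingers": -1.0}, {"tx": -0.1, "ty": -11.0, "tz": 0.0, "rx": 0.0, "ry": 0.0, "rz": 0.0, "fingers": -1.0}, {"tx": -0.1, "ty": -11.0, "tz": 0.0, "rx": 0.0, "ry": 0.0, "rz": 0.0, "fingers": -1.0}, {"tx": -0.1, "ty": -9.0, "tz": -3.0, "rx": 0.0, "ry": 0.0, "rz": 0.0, "fingers": -1.0}, {"tx": -0.1, "ty": -7.0, "tz": -8.0, "rx": 0.0, "ry": 0.0, "rz": 0.0, "fingers": -1.0}, {"tx": -0.1, "ty": -7.0, "tz": -8.0, "rx": 0.0, "ry": 0.0, "rz": 0.0, "fingers": 1.0}]}}

```text
t: 11.2
tool_pos: [632.9, 103.7, 291.6]
orientation: [[0.206, 0.979, 0.009], [0.979, -0.206, 0.001], [0.003, 0.009, -1.0]]
wrist_force: [0.0, 1.1, 0.1]
grip_width: 0.052
```

```bash
python3 q.py; python3 - <<'E'
from h import *
h=fp(B,0,.38,[0,0,150])[0]; y=np.degrees(B[2])
print(h,[float(x) for x in rel(h+[0,0,45],y).values()])
w=get_image('wrist')[:,:,::-1];t=get_image('side')[150:290,230:350,::-1]
cv2.imwrite('pics/f2.png',np.hstack([cv2.resize(w,(480,300)),cv2.resize(t,(257,300))]))
E
```

```text
11.2 [632.9 103.7 291.6] yaw -11.9 F [0.  1.1 0.1] M [-0.14  0.03 -0.01] 4.492376651144542
az-of-handle -> s deg -59.9 102.8
[654.88774187 189.94474056 201.29969534] [8.88, 0.33, 4.56, -0.2]
```

View pics/f2.png

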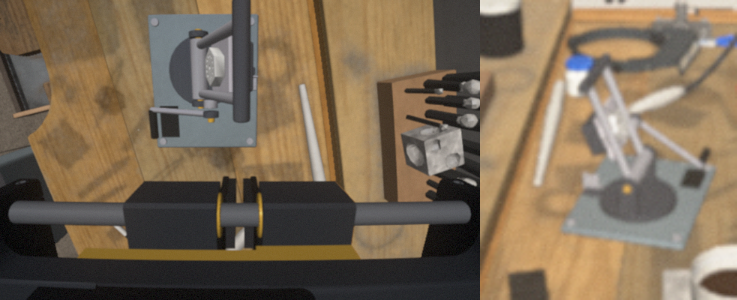

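The leg is down and forward on its stop, with the foot at (155,122) over the dark pad, and the handle is still parallel to the plate edge. Next I'll re-grip the handle.

>>> {"api": "play_rows", "payload": {"grip_force": 25, "motion": [{"tx": 3.0, "ty": 0.1, "tz": 0.0, "rx": 0.0, "ry": 0.0, "rz": 0.0, "fingers": 1.0}, {"tx": 6.0, "ty": 0.2, "tz": 0.0, "rx": 0.0, "ry": 0.0, "rz": 0.0, "fingers": 1.0}, {"tx": 8.9, "ty": 0.3, "tz": 0.0, "rx": 0.0, "ry": 0.0, "rz": 0.0, "fingers": 1.0}, {"tx": 8.9, "ty": 0.3, "tz": 0.0, "rx": 0.0, "ry": 0.0, "rz": 0.0, "fingers": 1.0}, {"tx": 8.9, "ty": 0.3, "tz": 2.5, "rx": 0.0, "ry": 0.0, "rz": 0.0, "fingers": 1.0}, {"tx": 8.9, "ty": 0.3, "tz": 4.5, "rx": 0.0, "ry": 0.0, "rz": 0.0, "fingers": 1.0}, {"tx": 8.9, "ty": 0.3, "tz": 4.5, "rx": 0.0, "ry": 0.0, "rz": 0.0, "fingers": 1.0}]}}

```text
t: 12.18
tool_pos: [649.1, 189.8, 240.2]
orientation: [[0.205, 0.979, -0.004], [0.979, -0.205, -0.002], [-0.003, -0.004, -1.0]]
wrist_force: [-0.3, 0.5, 0.5]
grip_width: 0.923
```

```bash
python3 q.py; python3 - <<'E'
from h import *
h=fp(B,0,.38,[0,0,150])[0]; y=np.degrees(B[2])
print([float(x) for x in rel(h,y).values()])
q=proj('wrist',fp(B,0,.38,[[0,52,150],[0,-52,150]]));print(q)
w=get_image('wrist')[:,:,::-1].copy()
for u in q: cv2.circle(w,(int(u[0]),int(u[1])),3,(0,255,0),-1)
cv2.imwrite('pics/w3.png',w[:,100:540])
E
```

```text
12.175 [649.1 189.8 240.2] yaw -11.8 F [-0.3  0.5  0.5] M [-0.07  0.07  0.01] 80.31683337697945
az-of-handle -> s deg -1.5 50.0
[0.14, 0.58, 3.89, -0.2]
[[330.19195079 146.98862456]
 [329.15580089 318.38187821]]
```

View pics/w3.png

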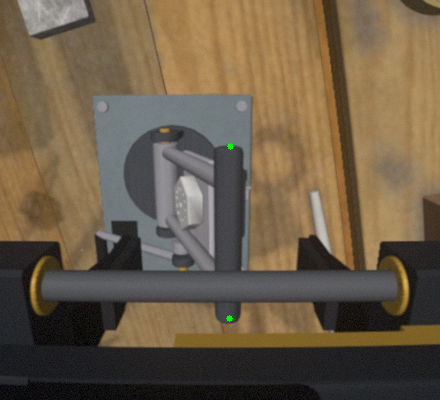

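The green marks fall on the handle ends, so the swivel is still at 0. I'll descend and grip.

>>> {"api": "play_rows", "payload": {"grip_force": 25, "motion": [{"tx": 0.1, "ty": 0.5, "tz": 2.0, "rx": 0.0, "ry": 0.0, "rz": 0.0, "fingers": 1.0}, {"tx": 0.1, "ty": 0.5, "tz": 3.7, "rx": 0.0, "ry": 0.0, "rz": 0.0, "fingers": 1.0}, {"tx": 0.1, "ty": 0.5, "tz": 3.7, "rx": 0.0, "ry": 0.0, "rz": 0.0, "fingers": -1.0}, {"tx": 0.1, "ty": 0.5, "tz": 3.7, "rx": 0.0, "ry": 0.0, "rz": 0.0, "fingers": -1.0}, {"tx": 0.1, "ty": 0.5, "tz": 3.7, "rx": 0.0, "ry": 0.0, "rz": 0.0, "fingers": -1.0}, {"tx": 0.1, "ty": 0.5, "tz": 3.7, "rx": 0.0, "ry": 0.0, "rz": 0.0, "fingers": -1.0}, {"tx": 0.1, "ty": 0.5, "tz": 3.7, "rx": 0.0, "ry": 0.0, "rz": 0.0, "fingers": -1.0}, {"tx": 0.1, "ty": 0.5, "tz": 3.7, "rx": 0.0, "ry": 0.0, "rz": 0.0, "fingers": -1.0}, {"tx": 0.1, "ty": 0.5, "tz": 3.7, "rx": 0.0, "ry": 0.0, "rz": 0.0, "fingers": -1.0}, {"tx": 0.1, "ty": 0.5, "tz": 3.7, "rx": 0.0, "ry": 0.0, "rz": 0.0, "fingers": -1.0}]}}

```text
t: 13.48
tool_pos: [654.3, 191.4, 205.0]
orientation: [[0.204, 0.979, -0.003], [0.979, -0.204, 0.0], [-0.0, -0.003, -1.0]]
wrist_force: [-3.6, -0.8, 7.7]
grip_width: 0.174
```

```bash
python3 q.py; python3 - <<'E'
from h import *
y=np.degrees(B[2]); 
for t in (.38,.3,.2,.1,0): print(t,[float(x) for x in rel(fp(B,0,t,[0,0,150])[0],y).values()])
E
```

```text
13.475 [654.3 191.4 205. ] yaw -11.8 F [-3.6 -0.8  7.7] M [-0.3   0.59  0.01] 15.106284378749338
az-of-handle -> s deg 1.4 54.7
0.38 [-0.13, 0.09, 0.37, -0.1]
0.3 [-0.14, -1.04, -0.02, -0.1]
0.2 [-0.14, -2.49, -0.39, -0.1]
0.1 [-0.14, -3.98, -0.61, -0.1]
0 [-0.14, -5.47, -0.68, -0.1]
```

>>> {"api": "play_rows", "payload": {"grip_force": 25, "motion": [{"tx": 0.0, "ty": -0.4, "tz": -0.3, "rx": 0.0, "ry": 0.0, "rz": 0.0, "fingers": -1.0}, {"tx": 0.0, "ty": -0.8, "tz": -0.45, "rx": 0.0, "ry": 0.0, "rz": 0.0, "fingers": -1.0}, {"tx": 0.0, "ty": -1.3, "tz": -0.6, "rx": 0.0, "ry": 0.0, "rz": 0.0, "fingers": -1.0}, {"tx": 0.0, "ty": -1.9, "tz": -0.78, "rx": 0.0, "ry": 0.0, "rz": 0.0, "fingers": -1.0}, {"tx": 0.0, "ty": -2.6, "tz": -0.95, "rx": 0.0, "ry": 0.0, "rz": 0.0, "fingers": -1.0}, {"tx": 0.0, "ty": -3.2, "tz": -1.05, "rx": 0.0, "ry": 0.0, "rz": 0.0, "fingers": -1.0}, {"tx": 0.0, "ty": -3.8, "tz": -1.15, "rx": 0.0, "ry": 0.0, "rz": 0.0, "fingers": -1.0}, {"tx": 0.0, "ty": -4.4, "tz": -1.2, "rx": 0.0, "ry": 0.0, "rz": 0.0, "fingers": -1.0}, {"tx": 0.0, "ty": -5.0, "tz": -1.22, "rx": 0.0, "ry": 0.0, "rz": 0.0, "fingers": -1.0}, {"tx": 0.0, "ty": -5.5, "tz": -1.25, "rx": 0.0, "ry": 0.0, "rz": 0.0, "fingers": -1.0}, {"tx": 0.0, "ty": -5.5, "tz": -1.25, "rx": 0.0, "ry": 0.0, "rz": 0.0, "fingers": -1.0}, {"tx": 0.0, "ty": -5.5, "tz": -1.25, "rx": 0.0, "ry": 0.0, "rz": 0.0, "fingers": -1.0}]}}

```text
t: 14.98
tool_pos: [602.1, 202.2, 218.5]
orientation: [[0.204, 0.979, 0.001], [0.979, -0.204, 0.0], [0.001, 0.001, -1.0]]
wrist_force: [1.5, -0.3, -6.5]
grip_width: 0.175
```

```bash
python3 q.py; python3 - <<'E'
from h import *
y=np.degrees(B[2]); print([float(x) for x in rel(fp(B,0,0,[0,0,150])[0],y).values()])
w=get_image('wrist')[:,:,::-1];t=get_image('side')[150:290,230:350,::-1]
cv2.imwrite('pics/f3.png',np.hstack([cv2.resize(w,(400,250)),cv2.resize(t,(400,467))[:,:]]) if 0 else np.hstack([cv2.resize(w,(320,200)),cv2.resize(t,(171,200))]) if 0 else cv2.resize(t,(480,560),interpolation=cv2.INTER_CUBIC))
E
```

```text
14.975 [602.1 202.2 218.5] yaw -11.8 F [ 1.5 -0.3 -6.5] M [-0.15 -0.55  0.  ] 15.188483784748442
az-of-handle -> s deg 41.1 2.0
[-0.13, -0.15, 0.65, -0.1]
```

View pics/f3.png

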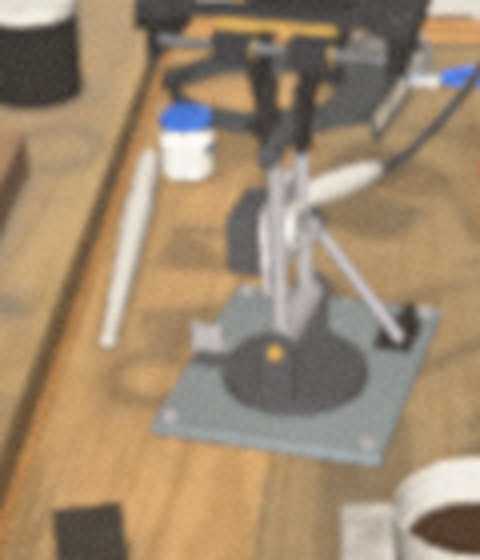

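Frame upright, leg down with its foot at the dark pad, and the lug by the bracket. A small correction plus a slight clockwise twist should confirm that the lug is seated.

>>> {"api": "play_rows", "payload": {"grip_force": 30, "motion": [{"tx": 0.0, "ty": -0.15, "tz": 0.2, "rx": 0.0, "ry": 0.0, "rz": 1.0, "fingers": -1.0}, {"tx": 0.0, "ty": -0.15, "tz": 0.4, "rx": 0.0, "ry": 0.0, "rz": 2.0, "fingers": -1.0}, {"tx": 0.0, "ty": -0.15, "tz": 0.4, "rx": 0.0, "ry": 0.0, "rz": 3.0, "fingers": -1.0}, {"tx": 0.0, "ty": -0.15, "tz": 0.4, "rx": 0.0, "ry": 0.0, "rz": 4.0, "fingers": -1.0}, {"tx": 0.0, "ty": -0.15, "tz": 0.4, "rx": 0.0, "ry": 0.0, "rz": 4.0, "fingers": -1.0}, {"tx": 0.0, "ty": -0.15, "tz": 0.4, "rx": 0.0, "ry": 0.0, "rz": 4.0, "fingers": -1.0}]}}

```text
t: 15.82
tool_pos: [603.2, 202.0, 218.3]
orientation: [[0.271, 0.963, 0.008], [0.963, -0.271, 0.001], [0.003, 0.007, -1.0]]
wrist_force: [1.0, -2.2, 10.8]
grip_width: 0.173
```

```bash
python3 q.py; python3 - <<'E'
from h import *
h=fp(B,0,0,[[0,52,150],[0,-52,150]]);print(proj('wrist',h))
snap('wrist','w4.png')
E
```

```text
15.825 [603.2 202.  218.3] yaw -15.7 F [ 1.  -2.2 10.8] M [-0.74 -0.28  0.72] 15.02839636547249
az-of-handle -> s deg 28.3 2.9
[[305.73429551 162.31067319]
 [321.83629499 359.91871443]]
```

View pics/w4.png

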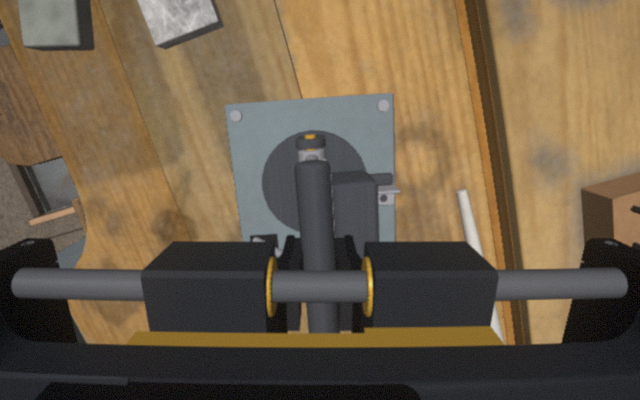

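Mz is 0.72 N m against 0.2 N m swivel friction and the tool yaw slipped on the bar, so the lug is on its stop. The handle is still about 3 mm back; I'll nudge it forward and relax the z load and twist.

>>> {"api": "play_rows", "payload": {"grip_force": 30, "motion": [{"tx": 0.0, "ty": -0.2, "tz": -0.2, "rx": 0.0, "ry": 0.0, "rz": -1.0, "fingers": -1.0}, {"tx": 0.0, "ty": -0.4, "tz": -0.25, "rx": 0.0, "ry": 0.0, "rz": -1.5, "fingers": -1.0}, {"tx": 0.0, "ty": -0.4, "tz": -0.25, "rx": 0.0, "ry": 0.0, "rz": -1.5, "fingers": -1.0}, {"tx": 0.0, "ty": -0.4, "tz": -0.25, "rx": 0.0, "ry": 0.0, "rz": -1.5, "fingers": -1.0}]}}

```text
t: 16.38
tool_pos: [598.1, 203.3, 218.5]
orientation: [[0.247, 0.969, 0.005], [0.969, -0.247, 0.001], [0.002, 0.004, -1.0]]
wrist_force: [2.8, -1.7, 6.9]
grip_width: 0.172
```

```bash
python3 q.py; python3 - <<'E'
from h import *
h=fp(B,0,0,[[0,52,150],[0,-52,150]]);print(proj('wrist',h), fp(B,0,0,[0,0,150]))
p,R,o=tool();print((Ro.from_euler('z',-B[2]).apply(p-[B[0],B[1],0])).round(1),(R[:,2]))
E
```

```text
16.375 [598.1 203.3 218.5] yaw -14.3 F [ 2.8 -1.7  6.9] M [-0.73 -0.67  0.38] 14.920844436690222
az-of-handle -> s deg 150.2 3.1
[[320.60486138 161.79798072]
 [329.39218847 359.47877415]] [[600.4 201.2 212. ]]
[ -2.7   1.5 218.5] [ 4.70185564e-03  6.15513169e-04 -9.99988757e-01]
```

>>> {"api": "play_rows", "payload": {"grip_force": 30, "motion": [{"tx": 0.0, "ty": 0.2, "tz": -0.12, "rx": 0.0, "ry": 0.0, "rz": 0.0, "fingers": -1.0}, {"tx": 0.0, "ty": 0.2, "tz": -0.12, "rx": 0.0, "ry": 0.0, "rz": 0.0, "fingers": -1.0}, {"tx": 0.0, "ty": 0.2, "tz": -0.12, "rx": 0.0, "ry": 0.0, "rz": 0.0, "fingers": -1.0}, {"tx": 0.0, "ty": 0.2, "tz": -0.12, "rx": 0.0, "ry": 0.0, "rz": 0.0, "fingers": -1.0}]}}

```text
t: 16.88
tool_pos: [599.2, 203.0, 218.5]
orientation: [[0.247, 0.969, 0.002], [0.969, -0.247, 0.0], [0.001, 0.002, -1.0]]
wrist_force: [3.7, -1.8, 5.9]
grip_width: 0.174
```

```bash
python3 q.py; python3 - <<'E'
from h import *
p,R,o=tool();print((Ro.from_euler('z',-B[2]).apply(p-[B[0],B[1],0])).round(1),np.abs(o['qvel']).max())
ends=proj('wrist',fp(B,0,0,[[0,52,150],[0,-52,150]]));fe=proj('side',np.vstack([foot(B,0,0,2.7,-58),foot(B,0,0,2.7,-102)]));print(ends,fe)
a=get_image('wrist')[100:300,200:440,::-1].copy();u=ends[0]-[200,100];cv2.circle(a,(int(u[0]),int(u[1])),2,(0,255,0),-1)
t=get_image('side')[170:280,270:350,::-1].copy()
t=cv2.resize(t,None,fx=4,fy=4,interpolation=cv2.INTER_CUBIC)
for q in fe: cv2.circle(t,(int((q[0]-270)*4),int((q[1]-170)*4)),3,(0,255,0),-1)
a=cv2.resize(a,(480,400));cv2.imwrite('pics/f4.png',np.hstack([a,t[:400]]))
E
```

```text
16.875 [599.2 203.  218.5] yaw -14.3 F [ 3.7 -1.8  5.9] M [-0.66 -0.74  0.38] 15.129176483909717
az-of-handle -> s deg 135.1 2.2
[ -1.6   1.5 218.5] 0.0789999971253969
[[318.04659057 161.90495345]
 [327.22800171 359.48459509]] [[328.51068404 233.95523337]
 [331.63925776 226.84898131]]
```

View pics/f4.png

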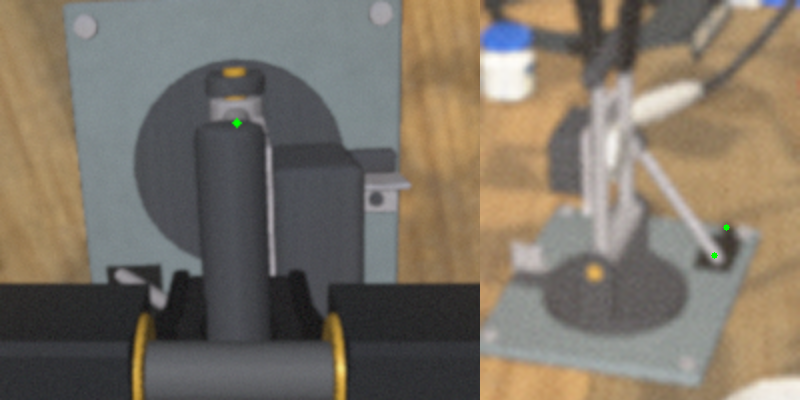

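The handle end is within 2 mm of the upright model, the lug touches the bracket, and the foot sits on its predicted stop position (green marks). I'm handing in.

```bash
python3 -c "
from plant import job; print(job.sign_off())"; python3 q.py
```

```text
the job is handed in; nothing more can be done
None
the job is handed in; nothing more can be done
```

I finished the job at about 17 s of the 58 s allowed and handed it in with the gripper still holding the handle. The sign-off gives no verdict, and I couldn't take a reading after it.

- **Swivel:** I gripped the handle and turned the frame clockwise until the lug met the bent bracket. The handle stopped, moving only about 0.5 mm of 3.5 mm commanded. A later clockwise twist reached 0.72 N m, well above the 0.2 N m friction, and pictures show the lug on the bracket.
- **Leg:** I pushed the foot forward over centre with closed fingers and it dropped to its stop. In the last side picture the foot is where the model puts it at 2.7 rad.
- **Frame:** I gripped the handle again and brought the frame upright, holding at 30 N. The last readings put it within 2 mm of upright at the handle (about 0.01 rad forward), with about 7 N at the wrist and a light clockwise hold of 0.38 N m.

**Disagreements and checks not made:**
- The grip point is about 6 mm above the handle's centre, still within the pads.
- Tool yaw is about 2.6° past the frame's, because the bar turned slightly in the pads when I checked the lug.
- The first move call was refused because of its format, and nothing moved.
- All moves stayed clear of the jar, block and pliers, but I did not measure their positions again.

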